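# Fit the gel loading guide onto the gel station

## Task

Draw the white loading guide out from under the power supply's riser, leave it lying flat on the open bench with its middle grip well clear of the riser, and let go of it. Then pick it up afresh, slide its plain end under the gel station's lip until its two holes drop over the locating pins, and leave it lying fully down, flat on the deck. Leave the tube rack, comb, blue case, pipette and pencil where they are.

Things in the scene. Friction and masses are not known exactly. Their poses are not given: they have to be found in the camera images.
- guide_center (a point): the gel loading guide: a flat rigid white plate 170 mm (its x) by 130 mm (its y) by 5 mm, about 0.2 kg, with an upright fin at one end (end tab), an upright bar across its middle (middle grip), two round locating holes and a window slot. This point is the centre of the plate, half-way up its 5 mm. x runs from the tab end to the plain end, which goes under the lip; z is up. It starts flat on the bench under the riser with only the tab end sticking out of the riser's open front
- guide_grip (a point): centre of the middle grip, an upright bar 12 mm thick (x), 60 mm long (y), 35 mm high standing on the plate (its top is 40 mm above the plate's underside); this point is 12 mm towards the plain end from the plate's centre and 22.5 mm above the plate's underside; axes as guide_center
- guide_tab (a point): centre of the end tab, an upright fin 8 mm thick (x), 40 mm wide (y), 35 mm high standing on the plate at its end (its top is 40 mm above the plate's underside); this point is 81 mm from the plate's centre towards -x and 22.5 mm above the plate's underside; axes as guide_center
- guide_edge (a point): middle of the plain end's lower edge, 85 mm from the plate's centre; axes as guide_center
- hole_right (a point): centre, on the plate's underside, of the locating hole at x = -50, y = -45 mm of the plate; through hole 10.5 mm across
- hole_left (a point): the other locating hole, at x = -50, y = +45 mm of the plate; 10.5 mm across
- deck (a point): the gel station: a fixed grey block 215 x 156 mm, its flat deck 20 mm above the bench, with two steel pins near one end and a lip at the other. This point is on the deck where the centre of the underside of the seated guide belongs (tab end at the pins' end). x points from the pins to the lip, z up; the seated guide's axes agree with these
- pin_right (a point): foot, on the deck, of the locating pin at x = -50, y = -45 mm from deck: steel, 8 mm in diameter, 8 mm tall with a tapered top; it belongs in hole_right
- pin_left (a point): foot of the other pin, at x = -50, y = +45 mm from deck; belongs in hole_left
- lip (a point): middle of the front lower edge of the retaining lip (130 mm wide), which overhangs the deck with a 10 mm gap under it; the gap is 13.5 mm deep up to a stop, and the seated plain end reaches 12 mm in, 1.5 mm short of the stop. A small guard flares up and out 10 mm in front of the lip (the flare's top is 20 mm above the deck). x points into the gap
- riser_front (a point): middle of the front lower edge of the riser's top board, 52 mm above the bench. The fixed aluminium riser is a board 160 mm deep, 200 mm wide, its top 58 mm above the bench, on two side walls (184 mm between them), open at front and back; a power supply on it, set back 47 mm from the front edge, reaches 116 mm above the bench. x points in, under the riser; the guide is drawn out along -x
- tube_rack_mid (a point): bystander: orange tube rack 145 x 62 mm, 53 mm high with its capped tubes (origin: middle, 19 mm up)
- comb_mid (a point): bystander: flat white toothed comb 85 mm long, 3 mm thick, lying on the bench (origin: middle)
- slide_case_mid (a point): bystander: flat blue case 105 x 36 x 20 mm (origin: centre)
- pipette_mid (a point): bystander: lying hand pipette about 220 mm long, 24 mm thick (origin: on its axis)
- pencil_mid (a point): bystander: plain six-sided pencil, 170 mm long, 8 mm thick, lying on the bench (origin: its middle)
Not all that is in view belongs to the job. What is shaped like the part that bears guide_center but brown or red is not meant.

How it is judged:
By the outcome, as a careful person would: the job done as asked, in the order asked, and still so for the second after the job is handed in, with the robot touching nothing.
It also fails if it takes over 56 s, if anything falls off the work surface, if the arm or the gripper's body presses on something with over 40 N, if the wrist force passes 120 N, or if a joint passes its speed limit or range.

## Robot

A 6-joint arm with a two-finger parallel gripper is mounted at the origin on the work surface. World frame = base frame: x ahead of the robot, y to its left, z up, the work surface at z = 0. Lengths are in mm, angles in rad, forces in N, time in s.
With the tool pointing down it reaches from about 300 to 775 mm from the base axis. Payload 14.6 kg.
Tool frame: the origin (TCP) lies at the very end of the fingers, on their centre line; the grasp point (between the pads) lies 19 mm behind it; z points along the fingers, y is the line along which they close (so a half turn about z gives the same grasp; the last joint's range is limited). The gripper opens to 94 mm and grips with 3 to 60 N. Pads are 16 mm wide; open, the fingers measure 119 mm over their backs; the gripper's body (75 mm by 177 mm) begins 78 mm behind the grasp point.
Start: joints at [-0.067, 0.3, 1.521, -0, 1.321, -0.067], TCP at [549.99, -0.002, 205.446] pointing down, gripper open.
Joint ranges: [-3.03, 3.03], [-0.79, 2.21], [0.23, 2.52], [-1.04, 4.18], [0, 3.07], [-2.55, 2.55]. Speed limits (rad/s): [2.22, 2.22, 2.57, 3.14, 3.14, 3.14].

## Interface

Orientations are given as [roll, pitch, yaw] about the fixed x, y, z axes, in that order (R = Rz(yaw) Ry(pitch) Rx(roll)).
In Python, from cell import manip gives the robot as it stands.
- The arm moves only by the tool servo_tool, never from a script. Its argument "motion" is a list that holds one entry, the list of rows, each a list of 7 numbers: the shift along the world's x, y, z as a fraction of full scale, then the turn, a rotation vector about the world's x, y, z as a fraction of full scale, then the closure, from 0 (fully open) to 1 (shut). In form: [[[x, y, z, rx, ry, rz, gripper], ...]]. A call has 1 to 10 rows; each row is the pose to reach, as a shift and turn from the pose commanded when the call began, turning the shorter way round; what a row does not reach only later rows make up. Full scale, the value 1, is 0.5 m for a shift and pi rad for a turn. A row lasts 1/10 s, in which the tool goes at most 50 mm and 8.59 degrees, less where a joint would pass 70% of its speed; a pose out of reach is approached as far as the arm can. A call with a number of a shift or a turn outside -1 to 1 is refused whole. A call with a gripper value outside its range is refused whole. The fingers move at their own pace and stop on an object; "newtons" is the grip in N (left out, the last holds). Time passes only in rows, so rows that repeat a pose let the fingers close. It gives the time, the measured TCP pose, the force, the opening and the grip force at its end, in the units of the state.
- manip.read_state(): the state, without advancing time (a new reading comes with each control period).
- manip.camera(name): name is "scene" or "side" or "wrist"; returns a dict with "frame" (420x560x3 uint8, red, green, blue), "range_z" (420x560 float32, mm along the optical axis (not along the pixel's ray), 0 where there is no reading), "vfov" (degrees; the focal length in pixels is half the picture's height over the tangent of half this angle, whatever the lens; pixels are square), "cx", "cy" (the principal point, pixels), "cam_to_world" (4x4, takes a point from camera to world coordinates). Camera axes: x right, y down, z forward; pixel columns grow to the right and rows downward; lengths in mm; the calibration is good to about 2 mm. The wrist camera is an equidistant fisheye: a pixel r from the principal point sees the ray r / f radians off the axis. A picture is of the moment at which its call begins.
- manip.sign_off(): hands the job in; it is judged then, once.
The state is a dict: "clock": time; "joints": joint angles; "qd": joint speeds; "effort": joint torques, N m; "eef_pos": TCP position; "eef_rot": TCP orientation; "wrist_force": force on the tool from outside, world axes, zero at the start; "moment": the same for the moment, N m; "finger_gap": finger opening in mm; "finger_force": force on a finger pad.
Only numpy, scipy, OpenCV 4.12 (cv2) and the standard library are available. Lean on these libraries where they do the work, as an engineer would, in place of code of your own. Each camera call takes 0.05 s, during which the arm holds its last target. There are 200 camera calls.

## Working session

There is one attempt and no reset: what is moved stays moved. The work goes in short steps, Python scripts to look and compute and a tool call to move; the robot and the scene stay as the last step left them, time stands still between calls to the robot, and variables do not carry over. Pictures are saved under pics/ and viewed, at most 10 in all, crops included, and the job is handed in when it is done.

Besides the shell and the picture viewer there is one more tool, called after ">>>" in YAML: its name, and indented under it one key for each argument. servo_tool: Moves the arm, as the interface text tells. Its arguments: {"type":"object","properties":{"motion":{"type":"array"},"newtons":{"type":"number"}},"required":["motion"]}

```bash
mkdir -p pics; cat > h.py <<'E'
import numpy as np,cv2
from cell import manip
def cam(n,save=None):
    c=manip.camera(n); np.savez('/tmp/%s.npz'%n,**c)
    if save: cv2.imwrite('pics/'+save,c['frame'][:,:,::-1])
    return c
def load(n): return dict(np.load('/tmp/%s.npz'%n))
def ray(c,u,v,fish=False):
    f=c['frame'].shape[0]/2/np.tan(np.radians(float(c['vfov']))/2)
    x,y=(np.asarray(u,float)-c['cx'])/f,(np.asarray(v,float)-c['cy'])/f
    if fish:
        r=np.hypot(x,y)+1e-9; d=np.stack([x/r*np.sin(r),y/r*np.sin(r),np.cos(r)],-1)
    else: d=np.stack([x,y,np.ones_like(x)],-1)
    M=c['cam_to_world']; return M[:3,3],d@M[:3,:3].T
def plane(c,u,v,z,fish=False):
    o,d=ray(c,u,v,fish); return o+d*((z-o[2])/d[...,2])[...,None]
def cloud(c,fish=False):
    h,w=c['range_z'].shape; u,v=np.meshgrid(np.arange(w),np.arange(h)); o,d=ray(c,u,v,fish)
    zc=d@c['cam_to_world'][:3,2]
    P=o+d*(c['range_z']/zc)[...,None]; P[c['range_z']<=0]=np.nan; return P
E
python3 - <<'E'
from h import *
a=cam('scene');b=cam('side')
f=np.hstack([a['frame'],b['frame']])[:,:,::-1]
cv2.imwrite('pics/scene.png',cv2.resize(a['frame'][:,:,::-1],(800,600),interpolation=3));cv2.imwrite('pics/side.png',cv2.resize(b['frame'][:,:,::-1],(800,600),interpolation=3))
print(a['cam_to_world'].round(2),b['cam_to_world'].round(2),a['vfov'],b['vfov'],manip.read_state())
E
```

```text
[[ 9.10000e-01  3.20000e-01 -2.60000e-01  8.96120e+02]
 [ 4.10000e-01 -7.40000e-01  5.40000e-01 -8.37640e+02]
 [-2.00000e-02 -6.00000e-01 -8.00000e-01  1.29143e+03]
 [ 0.00000e+00  0.00000e+00  0.00000e+00  1.00000e+00]] [[ 9.9000e-01 -9.0000e-02  6.0000e-02  4.0027e+02]
 [-1.1000e-01 -7.3000e-01  6.7000e-01 -7.9001e+02]
 [-2.0000e-02 -6.8000e-01 -7.4000e-01  9.1914e+02]
 [ 0.0000e+00  0.0000e+00  0.0000e+00  1.0000e+00]] 42.36442585145039 54.81479068685295 {'clock': 0.1, 'joints': array([-6.65819217e-02,  3.00403388e-01,  1.52149550e+00, -4.12723127e-06,
        1.32068910e+00, -6.65941715e-02]), 'qd': array([ 0.00019954, -0.00302536, -0.00135898,  0.00072299, -0.00131483,
        0.00144761]), 'effort': array([ 1.84928511e-03, -5.32644153e+01, -3.53284299e+01,  7.10431044e-02,
        2.34944851e-02, -7.30603051e-05]), 'eef_pos': array([5.49776788e+02, 2.08089294e-02, 2.04959672e+02]), 'eef_rot': array([-3.14059926e+00, -6.22457243e-05,  1.57080957e+00]), 'wrist_force': array([-0.54682346, -0.41263201,  0.21289376]), 'moment': array([-0.03105462,  0.03379371, -0.04530906]), 'finger_force': 0.0, 'finger_gap': 93.98157529239379}
```

View pics/scene.png

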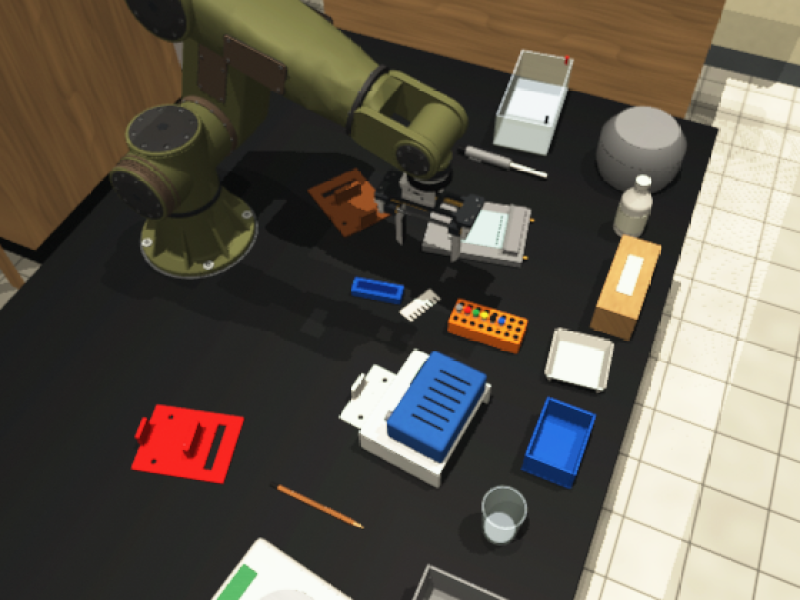

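View pics/side.png

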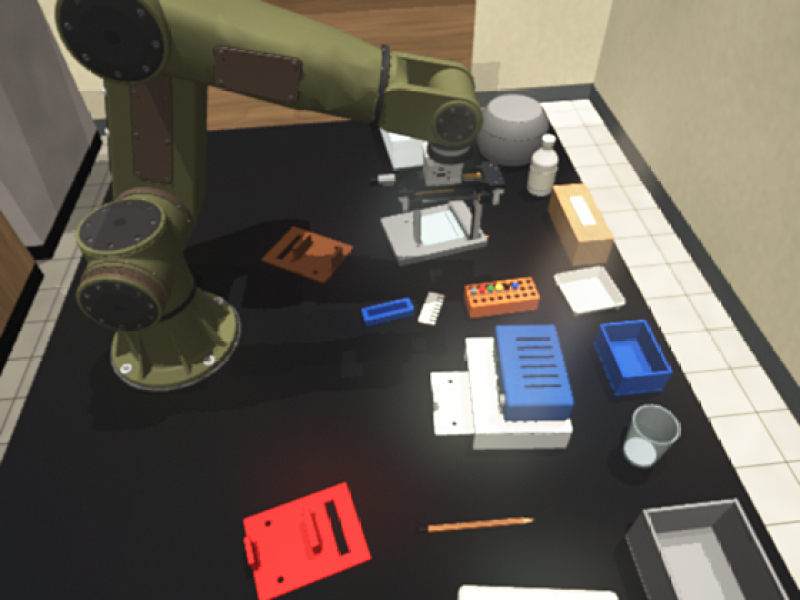

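The scene picture shows three guide shapes: red at (190,440), brown at (345,200), and white at (365,395) with only its tab end out of the riser. The white one is my target. The gel station is at (480,230), the riser at (430,415), the case at (378,290), the comb at (420,305) and the rack at (487,325).

```bash
python3 - <<'E'
from h import *
a=load('scene');b=load('side')
P=cloud(a)
def at(P,u,v): u,v=int(u*.7),int(v*.7); return np.nanmedian(P[v-1:v+2,u-1:u+2].reshape(-1,3),0).round(0)
for n,u,v in [('tabtop',358,380),('guideplate',375,400),('riser corner front-left(scn)',362,425),('blue top',440,400),('rack',487,325),('comb',420,305),('case',378,290),('brown',345,200),('pencil',320,507)]: print(n,at(P,u,v))
Q=cloud(b)
for n,u,v in [('tab',435,403),('plate',455,400),('riser',480,395),('station deck edge',400,235),('lip',465,240),('rack',500,297),('pencil',480,524)]: print(n,at(Q,u,v))
# top view of both clouds: height map
for nm,C in (('scene',P),('side',Q)):
    F=(a if nm=='scene' else b)['frame'][:,:,::-1].copy()
pts=np.vstack([P.reshape(-1,3),Q.reshape(-1,3)]);cols=np.vstack([a['frame'].reshape(-1,3),b['frame'].reshape(-1,3)])[:,::-1]
ok=np.isfinite(pts[:,0])&(pts[:,2]<130)&(pts[:,2]>-10)
pts,cols=pts[ok],cols[ok]; o=np.argsort(pts[:,2]);pts,cols=pts[o],cols[o]
im=np.zeros((600,800,3),np.uint8)
u=((400-pts[:,1])).astype(int);v=((800-pts[:,0])).astype(int)
# image: right = -y, up = +x, 1px=1mm
k=(u>=0)&(u<799)&(v>=0)&(v<599)
for du in(0,1):
  for dv in (0,1): im[np.clip(v[k]+dv,0,599),np.clip(u[k]+du,0,799)]=cols[k]
cv2.imwrite('pics/top.png',im)
x=cv2.resize(a['frame'][225:345,220:360,::-1],None,fx=5,fy=5,interpolation=2)
cv2.imwrite('pics/crop.png',x)
E
```

```text
tabtop [ 501. -215.   40.]
guideplate [ 537. -223.    5.]
riser corner front-left(scn) [ 538. -278.    7.]
blue top [ 672. -233.  119.]
rack [674.  -1.  40.]
comb [526.  16.   5.]
case [436.   1.  20.]
brown [255. 209.   8.]
pencil [ 541. -449.    9.]
tab [ 499. -238.   33.]
plate [ 539. -221.    7.]
riser [ 577. -247.   59.]
station deck edge [486. 233.  22.]
lip [632. 194.  22.]
rack [669.  -4.  40.]
pencil [ 541. -448.    9.]
```

View pics/top.png

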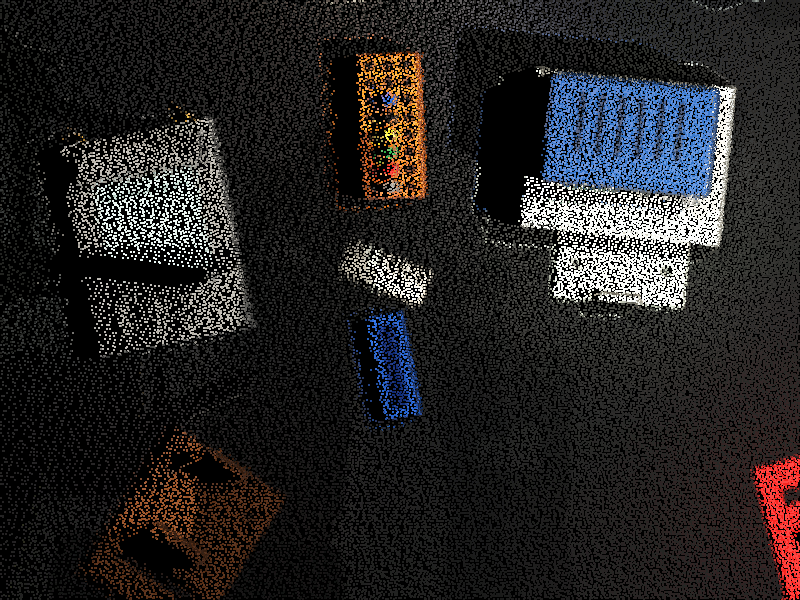

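View pics/crop.png

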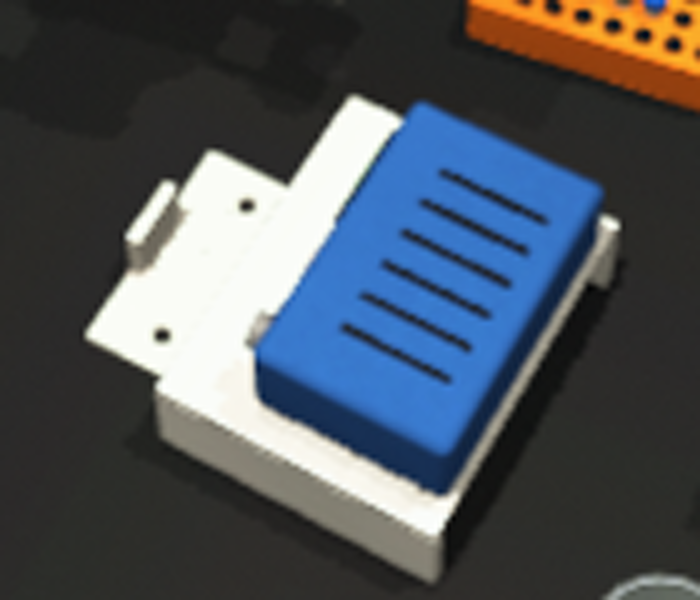

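The crop confirms the white guide: tab at crop (155,225), holes at (247,205) and (162,335), going under the white riser that carries the blue supply. In the top view, the guide yaw is about -0.10 and the station is at upper left with yaw about +0.19, its lip at the far end. I'll move above the tab.

>>> servo_tool:
  motion:
    - [[-0.102,-0.442,-0.05,0,0,-0.032,0.55],[-0.102,-0.442,-0.05,0,0,-0.032,0.55],[-0.102,-0.442,-0.05,0,0,-0.032,0.55],[-0.102,-0.442,-0.05,0,0,-0.032,0.55],[-0.102,-0.442,-0.05,0,0,-0.032,0.55],[-0.102,-0.442,-0.05,0,0,-0.032,0.55],[-0.102,-0.442,-0.05,0,0,-0.032,0.55],[-0.102,-0.442,-0.05,0,0,-0.032,0.55],[-0.102,-0.442,-0.05,0,0,-0.032,0.55]]
  newtons: 30

```text
clock: 1.0
eef_pos: [499.4, -219.9, 180.6]
eef_rot: [3.141, -0.0, 1.472]
wrist_force: [-0.4, 0.7, -0.1]
finger_gap: 42.3
finger_force: 0.0
```

```bash
python3 - <<'E'
from h import *
w=cam('wrist');cv2.imwrite('pics/w1.png',w['frame'][:,:,::-1]); s=manip.read_state();print(s['eef_pos'],s['eef_rot'],s['finger_gap'])
# unobstructed station + clean views
a=cam('scene');b=cam('side')
W=cloud(w,True);A=cloud(a);B=cloud(b)
def box(P,x0,x1,y0,y1,z0,z1):
    p=P.reshape(-1,3);p=p[np.isfinite(p[:,0])];return p[(p[:,0]>x0)&(p[:,0]<x1)&(p[:,1]>y0)&(p[:,1]<y1)&(p[:,2]>z0)&(p[:,2]<z1)]
for n,P in (('w',W),('a',A),('b',B)):
    t=box(P,470,520,-280,-160,33,46)
    print(n,'tab',len(t), t.mean(0).round(1) if len(t) else '', (np.percentile(t,2,0).round(1),np.percentile(t,98,0).round(1)) if len(t) else '')
    g=box(P,480,550,-300,-150,2.5,9)
    if len(g)>50: print('plate',len(g),cv2.minAreaRect(g[:,:2].astype(np.float32)),g[:,2].mean())
    r=box(P,540,620,-340,-100,50,64)
    if len(r)>50: print('riser',len(r),cv2.minAreaRect(r[:,:2].astype(np.float32)))
E
```

```text
[ 499.32437897 -220.05727326  180.5712728 ] [ 3.14145604e+00 -1.23592071e-05  1.47165461e+00] 42.07713501296323
w tab 302 [ 501.8 -216.5   40.5] (array([ 497.7, -236.5,   37.4]), array([ 506.4, -198.1,   42. ]))
plate 4731 ((517.086181640625, -225.78482055664062), (66.14458465576172, 145.24452209472656), 0.29105761647224426) 5.57568172663533
riser 9056 ((589.0706176757812, -219.88421630859375), (199.79530334472656, 52.15155792236328), 84.86152648925781)
a tab 56 [ 504.3 -219.3   39.9] (array([ 498.3, -239. ,   34.3]), array([ 509. , -200.7,   45.2]))
plate 656 ((514.4142456054688, -224.79869079589844), (149.83395385742188, 69.43062591552734), 89.66690063476562) 5.506313335313446
riser 909 ((592.3174438476562, -222.62100219726562), (204.49449157714844, 65.09862518310547), 86.52157592773438)
b tab 48 [ 502.1 -221.2   40.7] (array([ 498.3, -239.4,   34.9]), array([ 506.2, -202.5,   44.6]))
plate 822 ((515.1558837890625, -225.114501953125), (69.36508178710938, 149.59642028808594), 0.1633618324995041) 5.815315625686582
riser 1349 ((596.5535278320312, -221.41770935058594), (202.4777374267578, 65.80805206298828), 84.6205062866211)
```

View pics/w1.png

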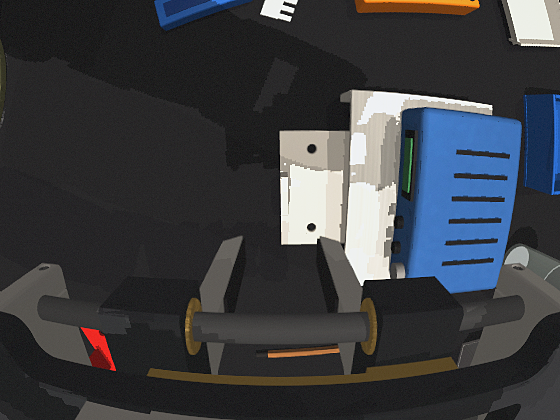

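The wrist view shows the fingers at the bottom centre, the holes at (311,148) and (311,227), and the tab edge at (284,190) with the supply beyond. Next I'll get the yaw from the holes.

```bash
python3 - <<'E'
from h import *
w=load('wrist'); g=w['frame'].mean(2)
H=[]
for u,v in((311,148),(311,227)):
    s=g[v-8:v+9,u-8:u+9];m=s<s.min()+60;yy,xx=np.nonzero(m);H.append(plane(w,u-8+xx.mean(),v-8+yy.mean(),5.,True))
H=np.array(H);d=H[0]-H[1];print(H.round(1),np.linalg.norm(d),np.arctan2(-d[0],d[1]))
yaw=np.arctan2(-d[0],d[1]);print('tab',H.mean(0)[:2]-31*np.array([np.cos(yaw),np.sin(yaw)]))
E
```

```text
[[ 536.5 -175.4    5. ]
 [ 528.9 -264.8    5. ]] 89.73460570300938 -0.08488947318200285
tab [ 501.78373418 -217.4314054 ]
```

>>> servo_tool:
  motion:
    - [[0.005,0.005,-0.1,0,0,0.004,0.55],[0.005,0.005,-0.2,0,0,0.004,0.55],[0.005,0.005,-0.28,0,0,0.004,0.55],[0.005,0.005,-0.33,0,0,0.004,0.55],[0.005,0.005,-0.33,0,0,0.004,0.55],[0.005,0.005,-0.33,0,0,0.004,0.95],[0.005,0.005,-0.33,0,0,0.004,0.95],[0.005,0.005,-0.33,0,0,0.004,0.95],[0.005,0.005,-0.33,0,0,0.004,0.95],[0.005,0.005,-0.33,0,0,0.004,0.95]]
  newtons: 30

```text
clock: 2.15
eef_pos: [502.0, -218.7, 16.3]
eef_rot: [3.14, 0.001, 1.483]
wrist_force: [-0.3, 0.8, 6.5]
finger_gap: 7.8
finger_force: 30.0
```

>>> servo_tool:
  motion:
    - [[-0.02,0.002,0,0,0,0,0.95],[-0.05,0.004,0,0,0,0,0.95],[-0.09,0.008,0,0,0,0,0.95],[-0.13,0.011,0,0,0,0,0.95],[-0.17,0.014,0,0,0,0,0.95],[-0.21,0.018,0,0,0,0,0.95],[-0.25,0.021,0,0,0,0,0.95],[-0.28,0.024,0,0,0,0,0.95],[-0.3,0.025,0,0,0,0,0.95],[-0.3,0.025,0,0,0,0,0.95]]

```text
clock: 3.15
eef_pos: [350.5, -206.2, 16.2]
eef_rot: [3.141, 0.001, 1.482]
wrist_force: [-9.9, -1.2, 16.9]
finger_gap: 8.0
finger_force: 30.0
```

>>> servo_tool:
  motion:
    - [[0,0,0,0,0,0,0.55],[0,0,0,0,0,0,0.55],[0,0,0,0,0,0,0.55],[0,0,0,0,0,0,0.55],[0,0,0.1,0,0,0,0.55],[0.05,-0.005,0.2,0,0,0,0.55],[0.1,-0.01,0.29,0,0,0,0.55],[0.15,-0.013,0.3,0,0,0,0.55],[0.15,-0.013,0.3,0,0,0,0.55],[0.15,-0.013,0.3,0,0,0,0.55]]

```text
clock: 4.15
eef_pos: [426.1, -212.1, 164.6]
eef_rot: [-3.14, -0.001, 1.483]
wrist_force: [0.8, 0.7, 0.8]
finger_gap: 42.5
finger_force: 0.0
```

```bash
python3 - <<'E'
from h import *
w=cam('wrist');f=w['frame'][:,:,::-1]; a=cam('scene')
cv2.imwrite('pics/w2.png',np.hstack([f,cv2.resize(a['frame'][150:360,30:380,::-1],(240,144))[:0].reshape(0,240,3) ]) if 0 else f)
s=manip.read_state();print(s['eef_pos'],s['eef_rot'],s['finger_gap'])
def box(P,x0,x1,y0,y1,z0,z1):
    p=P.reshape(-1,3);p=p[np.isfinite(p[:,0])];return p[(p[:,0]>x0)&(p[:,0]<x1)&(p[:,1]>y0)&(p[:,1]<y1)&(p[:,2]>z0)&(p[:,2]<z1)]
for n,P in (('w',cloud(w,True)),('a',cloud(a)),('b',cloud(cam('side')))):
    for nm,x0,x1 in(('tab',330,380),('grip',410,470)):
        t=box(P,x0,x1,-290,-130,36,45)
        if len(t)>20: print(n,nm,len(t),t.mean(0).round(1),cv2.minAreaRect(t[:,:2].astype(np.float32)))
    g=box(P,320,540,-300,-120,2.5,9)
    print('plate',len(g),cv2.minAreaRect(g[:,:2].astype(np.float32)))
E
```

```text
[ 425.39598341 -212.14052963  164.31902425] [-3.13948355e+00 -9.73963666e-04  1.48274986e+00] 42.07834512375386
w tab 331 [ 350.1 -204.3   40.3] ((349.6061096191406, -204.79376220703125), (40.082366943359375, 8.298906326293945), 84.4436264038086)
w grip 768 [ 442.1 -212.7   40.5] ((442.07757568359375, -213.28872680664062), (59.70805358886719, 12.102461814880371), 84.87763977050781)
plate 15399 ((430.37469482421875, -208.97845458984375), (217.6494903564453, 177.34165954589844), 0.1182054951786995)
a tab 44 [ 350.9 -206.9   39.8] ((350.37493896484375, -206.84603881835938), (41.77877426147461, 11.790663719177246), 82.56387329101562)
a grip 92 [ 443.5 -216.4   40.6] ((444.4783935546875, -214.83018493652344), (62.011566162109375, 16.275768280029297), 89.39676666259766)
plate 2232 ((429.8974914550781, -209.94290161132812), (219.85812377929688, 179.79705810546875), 0.03848927095532417)
b tab 41 [ 350.2 -208.5   41.2] ((350.42547607421875, -206.41065979003906), (40.13774871826172, 7.323164939880371), 84.1562271118164)
b grip 105 [ 442.3 -215.    41.2] ((442.48992919921875, -213.6206512451172), (60.1341667175293, 10.497932434082031), 83.96946716308594)
plate 2874 ((430.0123596191406, -210.10586547851562), (179.64669799804688, 219.79188537597656), 89.95156860351562)
```

View pics/w2.png

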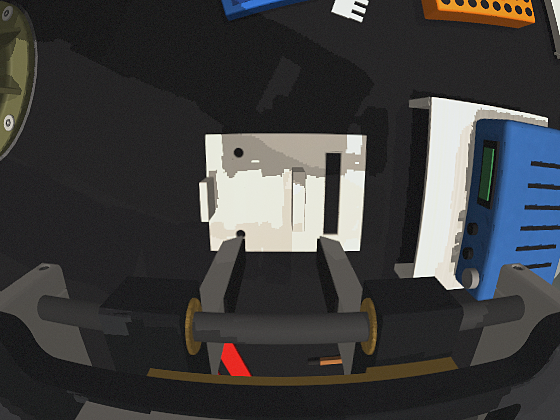

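The guide lies flat on the open bench. In the wrist picture its grip bar is at (298,200), the tab at (207,200), and it is fully out of the riser. Next I'll grasp the middle grip and lift.

>>> servo_tool:
  motion:
    - [[0.033,-0.002,-0.1,0,0,0,0.55],[0.033,-0.002,-0.2,0,0,0,0.55],[0.033,-0.002,-0.27,0,0,0,0.55],[0.033,-0.002,-0.303,0,0,0,0.55],[0.033,-0.002,-0.303,0,0,0,0.55],[0.033,-0.002,-0.303,0,0,0,0.95],[0.033,-0.002,-0.303,0,0,0,0.95],[0.033,-0.002,-0.303,0,0,0,0.95],[0.033,-0.002,-0.303,0,0,0,0.95],[0.033,-0.002,-0.303,0,0,0,0.95]]
  newtons: 50

```text
clock: 5.3
eef_pos: [443.3, -213.7, 14.7]
eef_rot: [3.141, 0.001, 1.483]
wrist_force: [-1.9, -0.0, 6.5]
finger_gap: 11.6
finger_force: 50.0
```

```bash
python3 - <<'E'
from h import *
def box(P,x0,x1,y0,y1,z0,z1):
    p=P.reshape(-1,3);p=p[np.isfinite(p[:,0])];return p[(p[:,0]>x0)&(p[:,0]<x1)&(p[:,1]>y0)&(p[:,1]<y1)&(p[:,2]>z0)&(p[:,2]<z1)]
fs=[]
for n in('scene','side'):
    c=cam(n);P=cloud(c)
    for z in((14,25),(25,60)):
        t=box(P,440,740,100,400,*z); print(n,z,len(t),cv2.minAreaRect(t[:,:2].astype(np.float32)) if len(t)>5 else '',np.median(t[:,2]))
    uv=np.argwhere((P[...,0]>450)&(P[...,0]<740)&(P[...,1]>140)&(P[...,1]<350)&(P[...,2]>12))
    v0,u0=uv.min(0)-4;v1,u1=uv.max(0)+5
    f=cv2.resize(c['frame'][v0:v1,u0:u1,::-1],None,fx=4,fy=4,interpolation=2);print(n,u0,v0,u1,v1);fs.append(f)
h=max(f.shape[0] for f in fs)
o=np.hstack([cv2.copyMakeBorder(f,0,h-f.shape[0],0,0,0) for f in fs]);s=min(1,800/o.shape[1]);print(s);cv2.imwrite('pics/st.png',cv2.resize(o,None,fx=s,fy=s))
print(manip.read_state()['finger_gap'])
E
```

```text
scene (14, 25) 2037 ((563.796142578125, 249.452880859375), (216.9023895263672, 177.34947204589844), 11.282588958740234) 20.8419750963792
scene (25, 60) 639 ((565.1895751953125, 240.4522705078125), (212.69610595703125, 151.98715209960938), 10.438155174255371) 33.490616229011266
scene 292 133 376 190
side (14, 25) 1465 ((566.4171752929688, 245.32127380371094), (217.60191345214844, 166.2629852294922), 13.055730819702148) 21.820133951461003
side (25, 60) 356 ((564.2086181640625, 237.57986450195312), (201.89263916015625, 154.93276977539062), 15.141146659851074) 35.960787818583185
side 264 136 345 185
1
11.660874265595817
```

View pics/st.png

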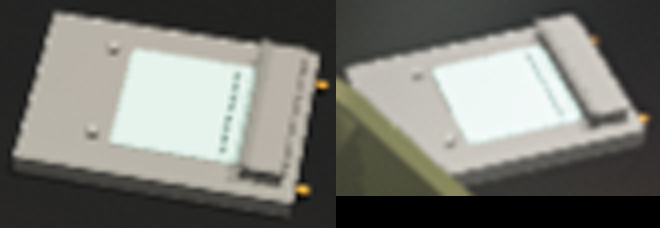

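The station picture shows pins at left-crop (112,48) and (92,131), with the lip on the right. The guide is held. I'll lift, carry to the near side of the station and look from there.

>>> servo_tool:
  motion:
    - [[0,0,0.03,0,0,0,0.95],[0,0,0.1,0,0,0,0.95],[0,0,0.17,0,0,0,0.95],[0,0,0.24,0,0,0,0.95],[0,0.04,0.3,0,0,0,0.95],[0.03,0.1,0.32,0,0,0.03,0.95],[0.06,0.17,0.32,0,0,0.06,0.95],[0.09,0.24,0.32,0,0,0.09,0.95],[0.12,0.31,0.32,0,0,0.09,0.95],[0.15,0.38,0.32,0,0,0.09,0.95]]

```text
clock: 6.4
eef_pos: [518.2, -21.9, 173.9]
eef_rot: [-3.141, -0.0, 1.766]
wrist_force: [0.4, -1.2, -1.2]
finger_gap: 11.6
finger_force: 50.0
```

>>> servo_tool:
  motion:
    - [[0.03,0.06,0,0,0,0,0.95],[0.06,0.12,0,0,0,0,0.95],[0.08,0.17,0,0,0,0,0.95],[0.084,0.187,0,0,0,0,0.95],[0.084,0.187,0,0,0,0,0.95],[0.084,0.187,0,0,0,0,0.95],[0.084,0.187,0,0,0,0,0.95],[0.084,0.187,0,0,0,0,0.95]]

```text
clock: 7.2
eef_pos: [559.9, 69.1, 174.1]
eef_rot: [3.141, 0.0, 1.764]
wrist_force: [0.2, -0.1, -2.5]
finger_gap: 11.4
finger_force: 50.0
```

```bash
python3 - <<'E'
from h import *
w=cam('wrist','w3.png');a=cam('scene');b=cam('side')
s=manip.read_state();print(s['eef_pos'],s['eef_rot'],s['finger_gap'],w['cam_to_world'].round(2))
for z in(20,25):print(plane(a,np.array([320,315.]),np.array([145,165.75]),z).round(1),plane(b,np.array([284.5,292.5]),np.array([154.75,171.25]),z).round(1))
E
```

```text
[559.94555627  69.55180803 174.05753391] [3.14144756e+00 2.82253088e-05 1.76495723e+00] 11.445419186675203 [[ 9.8000e-01  1.9000e-01  5.0000e-02  5.4491e+02]
 [ 1.9000e-01 -9.5000e-01 -2.5000e-01  1.4261e+02]
 [-0.0000e+00  2.5000e-01 -9.7000e-01  3.5395e+02]
 [ 0.0000e+00  0.0000e+00  0.0000e+00  1.0000e+00]]
[[500.9 282.3  20. ]
 [519.2 195.4  20. ]] [[507.  281.8  20. ]
 [523.7 194.9  20. ]]
[[502.4 277.9  25. ]
 [520.7 191.4  25. ]] [[506.4 275.9  25. ]
 [523.  189.4  25. ]]
```

View pics/w3.png

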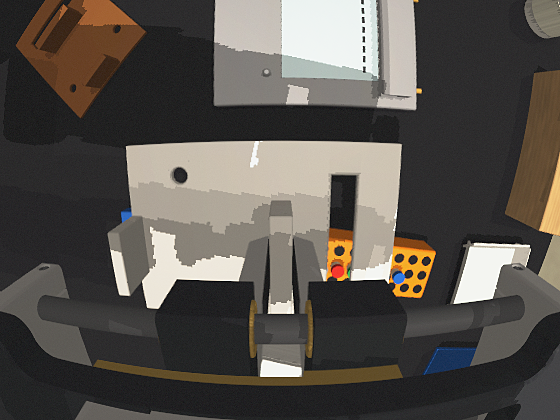

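The guide is held level; the right pin is at (266,73), and the left pin is just out of frame. I'll back off 80 mm in -y to see both pins.

>>> servo_tool:
  motion:
    - [[-0.02,-0.08,0,0,0,0,0.95],[-0.03,-0.16,0,0,0,0,0.95],[-0.03,-0.18,0,0,0,0,0.95],[-0.03,-0.18,0,0,0,0,0.95],[-0.03,-0.18,0,0,0,0,0.95],[-0.03,-0.18,0,0,0,0,0.95]]

```text
clock: 7.95
eef_pos: [545.1, -19.0, 173.9]
eef_rot: [3.142, -0.0, 1.767]
wrist_force: [-0.1, 0.3, -2.5]
finger_gap: 11.8
finger_force: 50.0
```

```bash
python3 - <<'E'
from h import *
o=load('wrist')
# edges & pin from the previous close wrist view
print('prev pin',plane(o,266.,73.,26.,True).round(1))
E_=plane(o,np.array([217.,408]),np.array([105.,107]),20.,True);print('edge',E_.round(1),np.arctan2(*(E_[1]-E_[0])[[1,0]]))
w=cam('wrist','w4.png');s=manip.read_state();print(s['eef_pos'],s['eef_rot'])
M=w['cam_to_world'];f=210/np.tan(np.radians(float(w['vfov']))/2)
for p in((503,280,26),(521,193,26)):
    q=(np.array(p)-M[:3,3])@M[:3,:3];t=np.arctan2(np.hypot(*q[:2]),q[2]);print(w['cx']+f*t*q[0]/np.hypot(*q[:2]),w['cy']+f*t*q[1]/np.hypot(*q[:2]))
c=w['frame'][0:260,60:460,::-1];cv2.imwrite('pics/w4c.png',cv2.resize(c,None,fx=2,fy=2,interpolation=2))
E
```

```text
prev pin [520.6 190.4  26. ]
edge [[476.9 150.2  20. ]
 [673.5 190.9  20. ]] 0.20424750164231156
[545.0850338  -18.97726025 173.87663426] [-3.14152749e+00 -1.27242889e-04  1.76681648e+00]
296.8884512129271 -72.67741760922976
298.5903330129276 -5.342384317646804
```

View pics/w4c.png

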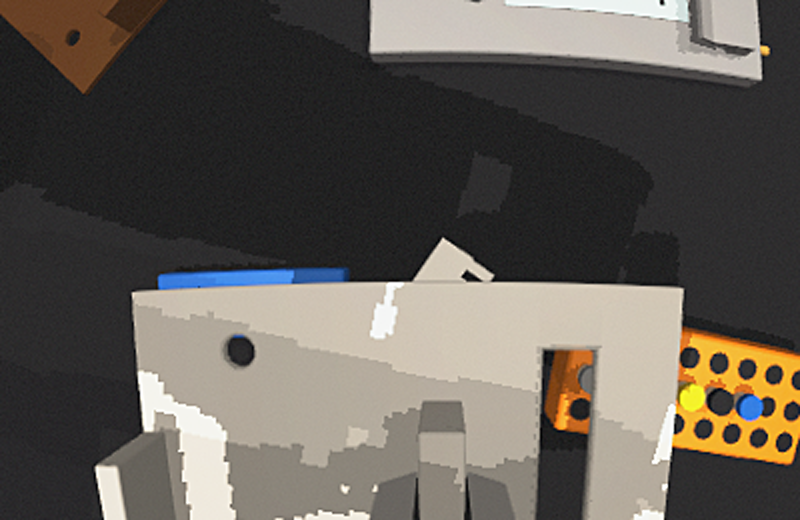

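That was the wrong way: the crop shows only the deck's near edge at the top and the held guide below. I'll move toward the station instead and find the pins numerically from the wrist depth.

>>> servo_tool:
  motion:
    - [[0.02,0.08,0,0,0,0.004,0.95],[0.034,0.16,0,0,0,0.008,0.95],[0.034,0.22,0,0,0,0.008,0.95],[0.034,0.25,0,0,0,0.008,0.95],[0.034,0.25,0,0,0,0.008,0.95],[0.034,0.25,0,0,0,0.008,0.95],[0.034,0.25,0,0,0,0.008,0.95],[0.034,0.25,0,0,0,0.008,0.95]]

```text
clock: 8.8
eef_pos: [562.1, 104.0, 174.0]
eef_rot: [-3.142, 0.0, 1.789]
wrist_force: [-0.1, -0.2, -2.3]
finger_gap: 11.4
finger_force: 50.0
```

```bash
cat > st.py <<'E'
from h import *
w=cam('wrist');P=cloud(w,True);s=manip.read_state();print(s['eef_pos'],s['eef_rot'])
z=P[...,2]
deck=(abs(z-20)<4)&(P[...,1]>140)&(P[...,0]<700)
print('deck z',np.median(z[deck]))
m=((z>23.5)&(z<33)&(P[...,0]>470)&(P[...,0]<560)&(P[...,1]>160)&(P[...,1]<310)).astype(np.uint8)
n,l,st,ce=cv2.connectedComponentsWithStats(m)
for i in range(1,n):
    if st[i,4]>4: q=P[l==i];print('blob',ce[i].round(1),st[i,4],q.mean(0).round(1),q.min(0).round(1),q.max(0).round(1))
# held guide: plate plane and grip top
T=s['eef_pos'];q=P.reshape(-1,3);q=q[np.isfinite(q[:,0])&(abs(q[:,0]-T[0])<120)&(abs(q[:,1]-T[1])<90)]
h=q[:,2]-T[2]
p=q[(h>-16)&(h<2)]
A=np.c_[p[:,:2]-T[:2],np.ones(len(p))];c=np.linalg.lstsq(A,p[:,2]-T[2],rcond=None)[0];r=p[:,2]-T[2]-A@c
k=abs(r)<2;c=np.linalg.lstsq(A[k],(p[:,2]-T[2])[k],rcond=None)[0];print('plate plane slopes, z rel TCP',c.round(3))
g=w['frame'].astype(int)
np.save('/tmp/P.npy',P)
E
python3 st.py
python3 - <<'E'
from h import *
w=load('wrist');g=w['frame'].mean(2);P=np.load('/tmp/P.npy');T=manip.read_state()['eef_pos']
# hole: dark blob inside plate
m=((P[...,2]<T[2]-30)|(g<45)).astype(np.uint8)[120:230,110:260]
n,l,st,ce=cv2.connectedComponentsWithStats(m)
for i in range(1,n):
    if 40<st[i,4]<600:
        u,v=ce[i]+[110,120];x=plane(w,u,v,T[2]-9.,True);print('hole?',u,v,st[i],x.round(1),(x-T).round(1))
E
```

```text
[562.06268551 104.145799   174.02483177] [3.14154462e+00 9.84819760e-05 1.78955255e+00]
deck z 20.835094936170435
blob [262.1  19.4] 48 [503.5 279.3  27.2] [499.2 276.1  23.5] [507.1 283.6  30.7]
blob [259.7 104.2] 49 [520.7 191.8  27.7] [516.8 188.3  24.1] [524.8 195.3  30.2]
plate plane slopes, z rel TCP [-0.     0.    -9.106]
hole? 180.02366863905326 174.80473372781066 [ 64  47  13  16 169] [492.1 135.3 165. ] [-70.   31.2  -9. ]
```

Both pins are found, 89 mm apart, giving station yaw of about 0.196. The held guide is level, with its hole at TCP offset (-70, 31). The seated TCP should be (573, 247, about 34.5). I'll approach 35 mm back, with the plain end tilted 0.08 rad down.

>>> servo_tool:
  motion:
    - [[-0.01,0.07,0,0,0,-0.005,0.95],[-0.02,0.14,-0.03,0,0,-0.005,0.95],[-0.044,0.21,-0.06,-0.005,0.025,-0.005,0.95],[-0.044,0.273,-0.1,-0.005,0.025,-0.005,0.95],[-0.044,0.273,-0.128,-0.005,0.025,-0.005,0.95],[-0.044,0.273,-0.128,-0.005,0.025,-0.005,0.95],[-0.044,0.273,-0.128,-0.005,0.025,-0.005,0.95],[-0.044,0.273,-0.128,-0.005,0.025,-0.005,0.95]]

```text
clock: 9.65
eef_pos: [540.7, 240.6, 111.1]
eef_rot: [-3.063, -0.001, 1.774]
wrist_force: [0.3, -0.9, -2.4]
finger_gap: 11.9
finger_force: 50.0
```

```bash
python3 - <<'E'
from h import *
from scipy.spatial.transform import Rotation as R
s=manip.read_state();T=s['eef_pos'];Rm=R.from_euler('xyz',s['eef_rot']).as_matrix()
print(T,s['eef_rot'],'guide x',Rm[:,1],'down',Rm[:,2],'yaw',np.arctan2(Rm[1,1],Rm[0,1]))
w=cam('wrist');P=cloud(w,True);x=Rm[:,1];zu=-Rm[:,2];y=np.cross(zu,x)
Q=(P-T)@np.c_[x,y,zu]   # guide-grip frame, origin TCP
g=w['frame'].mean(2)
m=(np.isfinite(Q[...,0])&(abs(Q[...,2]+9)<2.5)&(abs(Q[...,1])<90)&(abs(Q[...,0])<110))
p=Q[m];A=np.c_[p[:,:2],np.ones(len(p))];print('plane in tool',np.linalg.lstsq(A,p[:,2],rcond=None)[0].round(4))
print('left edge y',np.percentile(p[:,1],99.5),'x max',np.percentile(p[:,0],99.5),'xmin',np.percentile(p[:,0],.5))
# lip: points higher than deck by >12 near far end
L=P.reshape(-1,3);L=L[np.isfinite(L[:,0])&(L[:,2]>27)&(L[:,2]<60)&(L[:,0]>600)&(L[:,0]<720)&(L[:,1]>150)&(L[:,1]<360)]
F=np.array([561.2,245.3]);yw=.196;u=np.array([np.cos(yw),np.sin(yw)]);d=(L[:,:2]-F)
print(len(L),'lip x',np.percentile(d@u,[1,10,50,99]),'y',np.percentile(d@[-u[1],u[0]],[1,50,99]),'z',np.percentile(L[:,2],[5,50,95]))
E
```

```text
[540.69932729 240.62565614 111.14897298] [-3.06322183e+00 -1.35118748e-03  1.77363634e+00] guide x [ 0.9764706   0.2009372  -0.07829055] down [-0.0769569  -0.01445237 -0.99692967] yaw 0.20294612270837023
plane in tool [-5.0000e-04  1.2000e-03 -9.1316e+00]
left edge y 64.9472030233979 x max 71.61237494683193 xmin -96.37918049299005
4765 lip x [67.81431783 71.05465928 83.04806872 97.92888734] y [-62.93131488   6.90429102  64.43775209] z [34.48717837 35.66108658 37.54163405]
```

>>> servo_tool:
  motion:
    - [[0,0,-0.06,0,0,0,0.95],[0,0,-0.11,0,0,0,0.95],[0,0,-0.129,0,0,0,0.95],[0,0,-0.129,0,0,0,0.95],[0.01,0.002,-0.132,0,0,0,0.95],[0.02,0.004,-0.134,0,0,0,0.95],[0.03,0.006,-0.135,0,0,0,0.95],[0.039,0.008,-0.135,0,0,0,0.95],[0.039,0.008,-0.135,0,0,0,0.95],[0.039,0.008,-0.135,0,0,0,0.95]]

```text
clock: 10.7
eef_pos: [559.5, 245.5, 42.4]
eef_rot: [-3.061, -0.001, 1.775]
wrist_force: [-0.5, 0.6, -2.6]
finger_gap: 11.6
finger_force: 50.0
```

>>> servo_tool:
  motion:
    - [[0.006,0.001,0,0,0,0,0.95],[0.012,0.002,0,0,0,0,0.95],[0.018,0.003,0,0,0,0,0.95],[0.024,0.005,0,0,0,0,0.95],[0.03,0.006,-0.001,0,0,0,0.95],[0.03,0.006,-0.001,0,0,0,0.95],[0.03,0.006,-0.001,0,0,0,0.95]]

```text
clock: 11.4
eef_pos: [574.4, 248.5, 41.8]
eef_rot: [-3.061, -0.001, 1.775]
wrist_force: [0.7, -0.5, -2.4]
finger_gap: 11.7
finger_force: 50.0
```

```bash
cat > chk.py <<'E'
from h import *
from scipy.spatial.transform import Rotation as R
s=manip.read_state();T=s['eef_pos'];Rm=R.from_euler('xyz',s['eef_rot']).as_matrix()
print(T,s['eef_rot'],s['wrist_force'],s['moment'],s['finger_gap'])
w=cam('wrist');P=cloud(w,True);x=Rm[:,1];zu=-Rm[:,2];y=np.cross(zu,x);Q=(P-T)@np.c_[x,y,zu]
m=(np.isfinite(Q[...,0])&(abs(Q[...,2]+9)<4)&(abs(Q[...,1])<66)&(Q[...,0]>-100)&(Q[...,0]<55))
p=Q[m];c=np.linalg.lstsq(np.c_[p[:,:2],np.ones(len(p))],p[:,2],rcond=None)[0];print('plate in tool',c.round(4))
p=P[m];c=np.linalg.lstsq(np.c_[p[:,:2]-T[:2],np.ones(len(p))],p[:,2],rcond=None)[0];print('plate in world',c.round(4))
g=w['frame'].mean(2)
near=np.nanmin(np.hypot(Q[...,0]+62,Q[...,1]-45))
v,u=np.unravel_index(np.nanargmin(np.where(abs(Q[...,2]+9)<15,np.hypot(Q[...,0]+62,Q[...,1]-45),1e9)),g.shape);print('left hole px',u,v)
h=g[v-14:v+15,u-14:u+15]
cv2.imwrite('pics/hole%d.png'%int(s['clock']*100),cv2.resize(np.hstack([w['frame'][v-60:v+60,u-60:u+100,::-1]]),None,fx=4,fy=4,interpolation=2))
E
python3 chk.py
```

```text
[574.44086453 248.49462061  41.82428071] [-3.06131591e+00 -1.16798705e-03  1.77493561e+00] [ 0.7300812  -0.45573887 -2.39456419] [ 0.04377781 -0.13391513 -0.07436505] 11.658329704994275
plate in tool [-9.000e-04  1.000e-03 -9.204e+00]
plate in world [-8.01000e-02 -1.44000e-02  3.25907e+01]
left hole px 184 174
```

```bash
python3 - <<'E'
from h import *
from scipy.spatial.transform import Rotation as R
s=manip.read_state();T=s['eef_pos'];Rm=R.from_euler('xyz',s['eef_rot']).as_matrix()
w=load('wrist');P=cloud(w,True);x=Rm[:,1];zu=-Rm[:,2];y=np.cross(zu,x);Q=(P-T)@np.c_[x,y,zu]
for yy in(45.4,):
    print('nominal holeL world',(T-62*x+45.4*y-14.1*zu).round(1),'R',(T-62*x-44.6*y-14.1*zu).round(1))
u0,v0=184,174
sub=Q[v0-14:v0+15,u0-14:u0+15,2]
m=(sub<-11.)&np.isfinite(sub);vv,uu=np.nonzero(m);print(m.sum(),uu.mean()+u0-14,vv.mean()+v0-14)
hc=plane(w,uu.mean()+u0-14,vv.mean()+v0-14,T[2]-9.2+5,True);print('hole seen at',hc.round(1))
q=P[v0-14:v0+15,u0-14:u0+15][m];print(np.percentile(q[:,2],[0,10,50,90,100]).round(1))
t=q[q[:,2]>24];print('pin pts',len(t),t.mean(0).round(1),t.min(0).round(1),t.max(0).round(1))
cv2.imwrite('pics/hz.png',cv2.resize(w['frame'][100:250,110:290,::-1],None,fx=4,fy=4,interpolation=2))
E
```

```text
nominal holeL world [503.6 280.2  32.8] R [521.8 192.1  32.7]
201 179.19402985074626 175.34328358208955
hole seen at [503.8 280.2  37.7]
[18.6 20.1 21.5 33.9 36. ]
pin pts 90 [501.7 278.9  30.5] [497.5 274.3  25.8] [505.1 283.1  36. ]
```

View pics/hz.png

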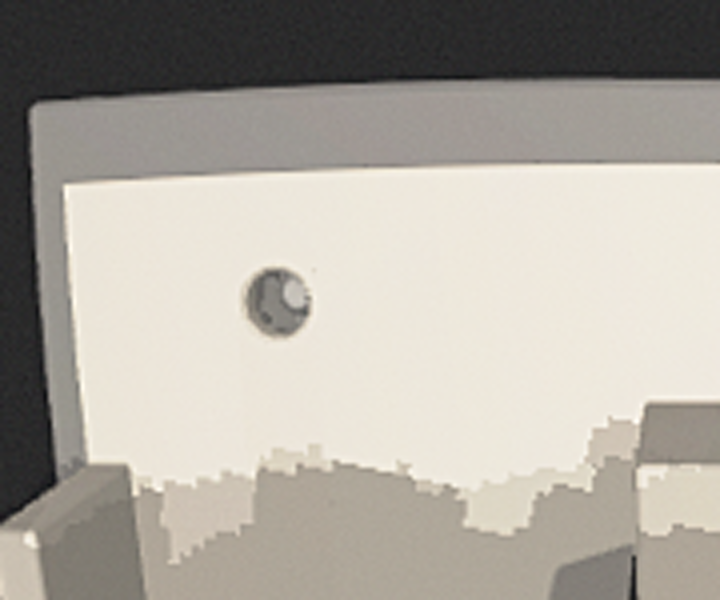

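The pin's bright top shows through the left hole at crop (294,292), while the hole centre is at (278,302). I'll convert both to positions.

```bash
python3 - <<'E'
from h import *
w=load('wrist')
print(plane(w,183.5,173.,28.,True),plane(w,179.5,175.5,37.7,True),plane(w,179.5,175.5,36.,True),w['cam_to_world'][:3,3])
E
```

```text
[502.87911826 279.90584525  28.        ] [504.01435142 280.10623765  37.7       ] [503.37624728 279.69474794  36.        ] [572.88207756 324.51648133 221.1733968 ]
```

>>> servo_tool:
  motion:
    - [[-0.0007,-0.0001,-0.0036,0.001,-0.006,0,0.95],[-0.0014,-0.0003,-0.0072,0.0025,-0.0125,0,0.95],[-0.002,-0.0004,-0.0108,0.004,-0.019,0,0.95],[-0.0028,-0.0006,-0.0135,0.005,-0.025,0,0.95],[-0.0028,-0.0006,-0.0145,0.005,-0.025,0,0.95],[-0.0028,-0.0006,-0.0145,0.005,-0.025,0,0.95],[-0.0028,-0.0006,-0.0145,0.005,-0.025,0,0.95]]

```text
clock: 12.15
eef_pos: [573.2, 248.2, 34.8]
eef_rot: [-3.142, -0.001, 1.775]
wrist_force: [-0.4, 0.2, -2.2]
finger_gap: 11.5
finger_force: 50.0
```

```bash
python3 chk.py
```

```text
[573.17676    248.23079926  34.76408214] [-3.14154257e+00 -7.15427647e-04  1.77492481e+00] [-0.43548815  0.19674479 -2.23646032] [ 0.02233949 -0.0466664  -0.05115775] 11.520366585247649
plate in tool [-3.6000e-03  2.6000e-03 -9.3124e+00]
plate in world [-4.20000e-03  2.50000e-03  2.54517e+01]
left hole px 178 177
```

The holes dropped over the pins with no contact force, and the plate top is at 25.4. I'll ease down a bit and release gently.

>>> servo_tool:
  motion:
    - [[0,0,-0.0008,0,0,0,0.95],[0,0,-0.0012,0,0,0,0.95],[0,0,-0.0012,0,0,0,0.95],[0,0,-0.0012,0,0,0,0.7],[0,0,-0.0012,0,0,0,0.6],[0,0,-0.0012,0,0,0,0.6],[0,0,-0.0012,0,0,0,0.6]]

```text
clock: 12.9
eef_pos: [573.1, 248.2, 34.0]
eef_rot: [3.142, -0.001, 1.775]
wrist_force: [-0.2, 0.2, 0.6]
finger_gap: 37.1
finger_force: 0.0
```

>>> servo_tool:
  motion:
    - [[0,0,0.03,0,0,0,0.6],[0,0,0.08,0,0,0,0.6],[0,0,0.15,0,0,0,0.6],[0,0,0.22,0,0,0,0.6],[0,-0.05,0.28,0,0,0,0.6],[0,-0.1,0.3,0,0,0,0.6],[0,-0.1,0.3,0,0,0,0.6],[0,-0.1,0.3,0,0,0,0.6]]

```text
clock: 13.7
eef_pos: [573.1, 198.2, 184.8]
eef_rot: [3.141, -0.001, 1.774]
wrist_force: [-0.4, 0.7, -0.2]
finger_gap: 37.4
finger_force: 0.0
```

```bash
python3 - <<'E'
from h import *
w=cam('wrist');P=cloud(w,True);z=P[...,2];F=np.array([561.2,245.3]);a=.196;u=np.array([np.cos(a),np.sin(a)]);n=np.array([-u[1],u[0]])
X=(P[...,:2]-F)@u;Y=(P[...,:2]-F)@n
m=(z>22.8)&(z<29)&(abs(Y)<63)&(X>-83)&(X<55)
A=np.c_[X[m],Y[m],np.ones(m.sum())];c=np.linalg.lstsq(A,z[m],rcond=None)[0];r=z[m]-A@c;print('plate top plane',c.round(4),r.std())
for nm,s in(('tab end',X<-65),('plain side',X>35),('left',Y>45),('right',Y<-45)):print(nm,np.median(z[m&s]).round(2),(m&s).sum())
d=(abs(X)<120)&(abs(Y)<77)&(z<22.5)&(z>17)&((X<-88)|(abs(Y)>68));print('deck',np.median(z[d]),d.sum())
for nm,q in(('grip',(z>55)&(z<64)&(abs(X-12)<20)&(abs(Y)<45)),('tab',(z>55)&(z<64)&(abs(X+81)<20)&(abs(Y)<45))):print(nm,X[q].mean(),Y[q].mean(),q.sum())
s=manip.read_state();print(s['clock'],s['eef_pos'],s['finger_gap'])
E
```

```text
plate top plane [-1.20000e-03  2.00000e-04  2.56022e+01] 0.7753101780978945
tab end 25.67 1747
plain side 25.54 1146
left 25.63 2233
right 25.63 2035
deck 20.614588747611208 4449
grip 11.445399456567426 1.2958486824866997 833
tab -80.70928981245947 0.22992900979837616 376
13.75 [572.89139762 198.61278695 184.10827605] 37.47917153250835
```

The plate lies flat 5.0 mm above the deck at all edges, and the grip and tab are at their seated positions. The arm is clear, so I'm handing in.

```bash
python3 -c "
from cell import manip
print(manip.sign_off())"
```

```text
the job is handed in; nothing more can be done
None
```

The white guide was drawn out, let go on the open bench, picked up afresh and seated flat on the deck over both pins with its plain end under the lip; handed in at about 14 s.

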